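# Uncap the air duster and hold the instrument lid half open

## Robot

A 7-joint arm with a two-finger parallel gripper is mounted at the origin on the work surface. World frame = base frame: x ahead of the robot, y to its left, z up, the work surface at z = 0. Lengths are in m, angles in rad, forces in N, time in s.
With the tool pointing down it reaches from about 0.4 to 0.9 m from the base axis. Payload 5.5 kg.
Tool frame: the origin (TCP) lies midway between the tips of the shut fingers; the grasp point (between the pads) lies 19 mm behind it (manip.grip_depth is the distance from the TCP to the grasp point, in m); z points along the fingers, y is the line along which they close (so a half turn about z gives the same grasp; the last joint's range is limited). The gripper opens to 92 mm and grips with 3 to 60 N. Pads are 19 mm wide; open, the fingers measure 130 mm over their backs; the gripper's body (75 mm by 190 mm) begins 47 mm behind the grasp point.
Start: joints at [1.435, 0.501, -0.427, 1.55, 0.221, 1.138, -0.21], TCP at [0.252, -0.599, 0.205] pointing down, gripper open.
Joint ranges: [-2.88, 2.88], [-0.31, 2.03], [-1.54, 1.56], [0.2, 2.42], [-1.41, 4.55], [0.19, 2.02], [-2.57, 2.57]. Speed limits (rad/s): [2.57, 2.57, 3.14, 3.14, 3.14, 3.14, 3.14].

## Interface

Orientations are given as a unit quaternion [x, y, z, w].
In Python, from bench import manip, effector, viewer gives the robot as it stands. Calls block until the motion is done:
- manip.move_pose(position, orientation): joint-space move of the TCP to a pose.
- manip.servo_line(position, ori=None, vel=0.15): straight line of the TCP; ori=None keeps the orientation; vel is the mean speed in m/s.
- manip.movej(angles): joint-space move.
- effector.open_jaws() and effector.close(f_grip=None): open the fingers fully, or close them until they stop; f_grip is the grip in N (None keeps the last).
- manip.sleep(seconds).
- manip.solve_ik(position, orientation): joint angles nearest the present ones, or None.
- viewer.get_image(name): name is "scene" or "side" or "wrist"; returns the picture (384x512x3 uint8, red, green, blue); there is no depth.
- viewer.get_calibration(name): a dict with "vfov" (degrees; the focal length in pixels is half the picture's height over the tangent of half this angle, whatever the lens; pixels are square), "cx", "cy" (the principal point, pixels), "eye" and "attitude" of the camera in the world. Camera axes: x right, y down, z forward; pixel columns grow to the right and rows downward; lengths in m; the calibration is good to about 2 mm. A picture is of the moment at which its call begins: read the wrist's pose just before it. get_calibration takes no time and is no camera call; for the wrist camera it gives the pose at the moment of the call.
A pose or a line that the arm cannot do raises manip.PlanningError and nothing moves.
- manip.hand_in(): hands the job in; it is judged then, once.
Readings, each from a call of its own:
- manip.current_clock(): time.
- manip.current_q(): joint angles.
- manip.current_joint_velocities(): joint speeds.
- manip.current_tau(): joint torques, N m.
- manip.current_tool_pos(): TCP position.
- manip.current_tcp_rot(): TCP orientation.
- manip.current_force(): force on the tool from outside, world axes, zero at the start.
- manip.current_wrist_torque(): the same for the moment, N m.
- manip.current_finger_gap(): finger opening in m.
- manip.current_gripper_force(): force on a finger pad.
Only numpy, scipy, OpenCV 4.12 (cv2) and the standard library are available. Lean on these libraries where they do the work, as an engineer would, in place of code of your own. Each camera call takes 0.05 s, during which the arm holds its last target. There are 200 camera calls.

## Task

Get this instrument ready to be dusted out: first lift the loose cap off the air duster can and set it (do not drop it) the right way up, open end down, into the big round recess of the wooden holder, leaving the can standing where it is. Then raise the instrument's hinged lid by its handle and hold it open at 45 degrees, give or take 5, for a colleague to blow it out; never let it go past 60 degrees. The lid falls shut by itself, so finish while still holding it, with the gripper alone carrying it, and leave the other things on the bench undisturbed.

Things in the scene. Friction and masses are not known exactly. Their poses are not given: they have to be found in the camera images.
- case: Grey metal instrument case fixed to the bench, an open box 200 (its x, front to back) x 240 (its y) x 90 mm high, walls 4 mm, with a hinged lid on top; the bench position and yaw vary. Origin: centre of its underside; x points from its front (with display and knob) to its back, where the hinge is, z up.
- lid (a joint): Angle of the lid in rad: 0 closed (level), growing as the front edge rises; 45 degrees = 0.785. Stops at 1.9. The lid is a grey sheet plate 200 x 240 x 5 mm of 0.26 to 0.49 kg, lying on the case's rim, free on its hinge without spring or catch: it falls shut when let go below 1.5 rad.
- lid_hinge (a point): Point on the lid's hinge axis at the middle of the case's back top edge, 90 mm above the bench, 100 mm behind the case's origin. The axis runs along the case's y. This frame turns with the lid.
- lid_handle (a point): Middle of the lid's handle: a round steel bar 12 mm thick and 110 mm long, parallel to the hinge (along the case's y), on two end posts; its centre line runs 39 mm above the lid's top face, 15 mm behind the lid's front edge. With the lid closed it is 185 mm in front of the hinge axis and 44 mm above it, 134 mm above the bench. The bar can turn between the gripper's fingers as the lid swings. This frame turns with the lid.
- can: Air duster spray can, loose, standing: aluminium with a paper label, 66 mm diameter; its shoulder, on which the cap rests, is 136 mm above the bench; above it a collar 39 mm wide and 6 mm high, and a black nozzle 16 mm wide up to 167 mm, both hidden in the cap. About 0.3 kg. Origin: centre of its underside, z up its axis. It stands left or right of the case, the holder on the other side.
- cap: Loose grey plastic cap on the can: a hollow cylinder 48 mm diameter at the open end (47 mm at the top), 52 mm high, wall 2.5 mm, open below, about 25 g; no thread or catch. Origin: centre of its open lower end, z up to the closed end. On the can its top is 188 mm above the bench.
- holder: Wooden block fixed to the bench, 80 (its x) x 115 (its y) x 30 mm high, with one big round recess and two small 12 mm holes; position and yaw vary. Origin: centre of its underside.
- holder_hole0 (a point): Centre of the mouth of the holder's big round recess: 57 mm diameter, 18 mm deep, mouth level with the block's top, 30 mm above the bench, z up. A cap seated in it has its lower end 12 mm above the bench and its top 64 mm above the bench.
- screwdriver: Bystander: screwdriver lying on the bench between robot and case.
- tape: Bystander: black roll of tape, 90 mm diameter, 24 mm high, lying flat.
- mug: Bystander: white mug, 80 mm diameter, 90 mm high.
- spool: Bystander: steel solder spool, 60 mm diameter, 50 mm high, standing.
- bottle: Bystander: white plastic bottle, 60 mm diameter, 150 mm high, with a fixed cap; leave it.
- meter: Bystander: black hand multimeter 160 x 85 x 35 mm lying far to the right.
Mind the look-alikes: they are no part of the job. Several things have the shape of the holder; the one meant has the colours described above.

How it is judged:
By the outcome, as a careful person would: the job done as asked, in the order asked, and still so for the second after the job is handed in, while the arm keeps its last pose, push and grip.
It also fails if it takes over 58 s, if anything falls off the work surface, if the arm or the gripper's body presses on something with over 40 N, if the wrist force passes 120 N, or if a joint passes its speed limit or range.

## Working session

There is one attempt and no reset: what is moved stays moved. The work goes in short steps, each a Python script; the robot and the scene stay as the last script left them, time stands still between calls to the robot, and variables do not carry over. Pictures are saved under pics/ and viewed, at most 10 in all, crops included, and the job is handed in when it is done.

```bash
ls; mkdir -p pics; python3 - <<'E'
from bench import manip, effector, viewer
import cv2
for n in ["scene","side"]:
    im=viewer.get_image(n); cv2.imwrite(f"pics/{n}0.png",im[:,:,::-1]); print(n,viewer.get_calibration(n))
print(viewer.get_calibration("wrist"),manip.current_tool_pos(),manip.current_tcp_rot(),manip.current_clock(),manip.grip_depth)
E
```

```text
pics
scene {'vfov': 57.16894205228878, 'cx': 260.5604706871638, 'cy': 186.10835781768532, 'eye': array([ 1.11767306, -0.54735141,  0.95809313]), 'attitude': array([ 0.84114906,  0.39297725, -0.15075504, -0.33957335])}
side {'vfov': 51.96297271811759, 'cx': 251.62799464620426, 'cy': 190.33441953212613, 'eye': array([-0.08972489,  1.0027965 ,  0.87792313]), 'attitude': array([-0.22446423,  0.85049135, -0.45801885,  0.12844848])}
{'vfov': 71.44173966959139, 'cx': 257.8932509587657, 'cy': 194.67415371913057, 'eye': array([ 0.31131989, -0.57261612,  0.38340614]), 'attitude': array([ 0.8269196 , -0.54843028, -0.06963991,  0.10285176])} [ 0.25208263 -0.59839065  0.2038589 ] [ 9.80180005e-01  1.98106909e-01 -1.52894912e-04 -8.86710862e-04] 0.1 0.0188
```

View pics/scene0.png

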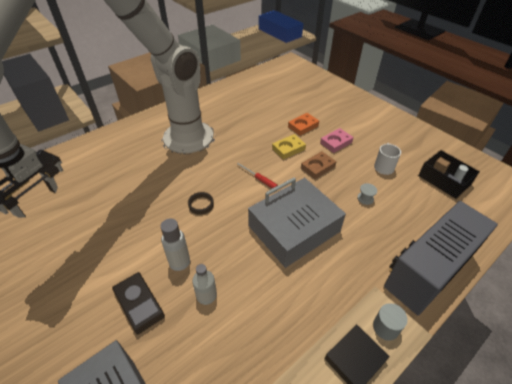

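View pics/side0.png

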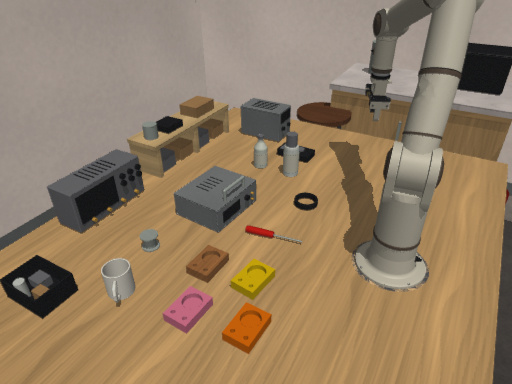

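The scene picture shows four holder-shaped blocks: orange (304,124), yellow (289,147), pink (337,140) and brown (318,164). Brown is the wooden one; in the side view it is at (208,263). The can with its cap is at (174,245) in scene and (291,155) in side. The white bottle at (205,285) is the look-alike. The case is at (297,215). I'll confirm with one enlarged crop.

```bash
cat > h.py <<'E'
import numpy as np, cv2
from scipy.spatial.transform import Rotation as R
from bench import manip, effector, viewer
def ray(c,u,v):
    f=192/np.tan(np.radians(c["vfov"]/2))
    d=R.from_quat(c["attitude"]).apply([(u-c["cx"])/f,(v-c["cy"])/f,1]); return np.array(c["eye"]),d/np.linalg.norm(d)
def plane(c,u,v,z):
    e,d=ray(c,u,v); return e+d*(z-e[2])/d[2]
def proj(c,p):
    f=192/np.tan(np.radians(c["vfov"]/2)); q=R.from_quat(c["attitude"]).inv().apply(np.array(p)-c["eye"])
    return np.array([c["cx"]+f*q[0]/q[2],c["cy"]+f*q[1]/q[2]])
def tri(rays):
    A=0;b=0
    for e,d in rays:
        M=np.eye(3)-np.outer(d,d);A=A+M;b=b+M@e
    return np.linalg.solve(A,b)
def down(yaw): # tool z down, tool y axis (closing) at world angle yaw
    y=np.array([np.cos(yaw),np.sin(yaw),0]);z=np.array([0,0,-1.]);x=np.cross(y,z)
    return R.from_matrix(np.c_[x,y,z]).as_quat()
E
python3 - <<'E'
from h import *
s=cv2.imread("pics/scene0.png");d=cv2.imread("pics/side0.png")
def crop(im,u,v,w,h): return cv2.resize(im[v:v+h,u:u+w],(400,300),interpolation=cv2.INTER_CUBIC)
cv2.imwrite("pics/c1.png",np.vstack([np.hstack([crop(s,270,110,100,75),crop(s,140,210,100,75+0)]),np.hstack([crop(d,170,165,100,75),crop(s,240,170,120,90)])]))
for n,im in (("scene",s),("side",d)):
    c=viewer.get_calibration(n); hsv=cv2.cvtColor(im,cv2.COLOR_BGR2HSV)
    print(n,[ (tuple(p),hsv[p[1],p[0]].tolist()) for p in ([(309,162),(322,172),(174,228),(174,250),(304,170)] if n=="scene" else [(200,268),(291,140),(291,160),(215,225)])])
c=viewer.get_calibration("scene");e=viewer.get_calibration("side")
print("cap",plane(c,170,222,.188),plane(e,292,135,.188)); print("holder",plane(c,319,163,.03),plane(e,208,261,.03))
E
```

```text
scene [((309, 162), [13, 136, 101]), ((322, 172), [14, 129, 83]), ((174, 228), [0, 10, 107]), ((174, 250), [23, 19, 118]), ((304, 170), [14, 123, 87])]
side [((200, 268), [14, 157, 130]), ((291, 140), [150, 3, 74]), ((291, 160), [23, 29, 141]), ((215, 225), [105, 7, 76])]
cap [ 0.50984323 -0.3449229   0.188     ] [ 0.5061309  -0.34104209  0.188     ]
holder [0.50022349 0.28896543 0.03      ] [0.48601866 0.29620117 0.03      ]
```

View pics/c1.png

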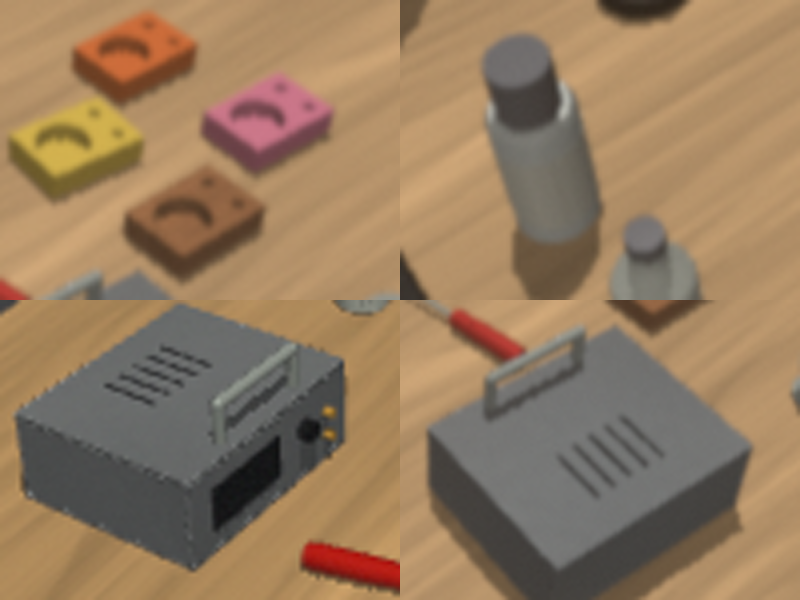

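Crop confirms that the brown block at scene (318,164) is the wooden holder, and that the wide grey cap sits on the tall can at (170,225), with the bottle beside it. Now for the case geometry.

```bash
python3 - <<'E'
from h import *
np.set_printoptions(precision=4,suppress=True)
c=viewer.get_calibration("scene");e=viewer.get_calibration("side")
print("cap",plane(c,170,225,.188)); 
for p in [(249,209.6),(287.4,251.6),(345,215),(304.5,178.4)]: print("lid corner",plane(c,*p,.095))
for p in [(174.5,193.75),(217.5,211.25),(255.8,180.5)]: print("lid corner side",plane(e,*p,.095))
for p,q in [((266.4,194.6),(223.8,190.5)),((295.5,179.9),(244.5,177.25))]: print("handle",plane(c,*p,.137),plane(e,*q,.137))
print("bottle",plane(c,201,269,.15),"mug",plane(c,387,150,.09))
for n,cc in (("scene",c),("side",e)):
    im=cv2.imread(f"pics/{n}0.png"); hsv=cv2.cvtColor(im,cv2.COLOR_BGR2HSV)
    m=cv2.inRange(hsv,(8,100,60),(17,190,150))
    r=np.zeros_like(m); u,v=(319,164) if n=="scene" else (208,263); r[v-20:v+20,u-28:u+28]=255
    m=cv2.morphologyEx(m&r,cv2.MORPH_CLOSE,np.ones((3,3)))
    k=max(cv2.findContours(m,0,2)[0],key=cv2.contourArea); hull=cv2.approxPolyDP(cv2.convexHull(k),2,True)[:,0]
    print(n,cv2.contourArea(k)); 
    for p in hull: print(p,plane(cc,*p.astype(float),.03)[:2],plane(cc,*p.astype(float),0)[:2])
E
```

```text
cap [ 0.5188 -0.3502  0.188 ]
lid corner [ 0.5525 -0.1025  0.095 ]
lid corner [ 0.745 -0.116  0.095]
lid corner [0.7624 0.1166 0.095 ]
lid corner [0.5658 0.1337 0.095 ]
lid corner side [0.7488 0.1244 0.095 ]
lid corner side [0.5532 0.1378 0.095 ]
lid corner side [ 0.5369 -0.0953  0.095 ]
handle [ 0.5672 -0.0435  0.137 ] [0.5676 0.0735 0.137 ]
handle [0.5787 0.0728 0.137 ] [ 0.5501 -0.0361  0.137 ]
bottle [ 0.6645 -0.3514  0.15  ] mug [0.6544 0.4887 0.09  ]
scene 567.0
[323 153] [0.4696 0.3448] [0.4487 0.3736]
[336 162] [0.5386 0.3447] [0.5198 0.3736]
[335 168] [0.5589 0.3158] [0.5408 0.3437]
[314 180] [0.5526 0.2063] [0.5343 0.2307]
[300 167] [0.4694 0.2157] [0.4484 0.2403]
[302 163] [0.4581 0.2377] [0.4368 0.2631]
side 936.0
[209 245] [0.5265 0.2334] [0.5483 0.2062]
[228 253] [0.4517 0.2354] [0.4709 0.2083]
[228 260] [0.4344 0.2623] [0.4529 0.2361]
[206 282] [0.4403 0.3709] [0.4591 0.3485]
[187 273] [0.5111 0.369 ] [0.5323 0.3466]
[186 265] [0.5347 0.3435] [0.5568 0.3201]
```

```bash
python3 - <<'E'
from h import *
np.set_printoptions(precision=3,suppress=True)
rt=R.from_quat(manip.current_tcp_rot()); c=viewer.get_calibration("wrist")
print("cam in tool",rt.inv().apply(np.array(c["eye"])-manip.current_tool_pos()),(rt.inv()*R.from_quat(c["attitude"])).as_matrix())
for yaw in (0,np.pi):
    for p in [(.513,-.346,.30),(.513,-.346,.16),(.49,.275,.30),(.49,.275,.036),(.566,.017,.25),(.566,.017,.115),(.65,.012,.233)]:
        print(yaw,p,manip.solve_ik(list(p),down(yaw)))
best=manip.solve_ik([.513,-.346,.30],down(np.pi if 0 else 0))
E
```

```text
cam in tool [ 0.065 -0.001 -0.18 ] [[ 0.    -0.969 -0.247]
 [ 1.     0.001 -0.   ]
 [ 0.001 -0.247  0.969]]
0 (0.513, -0.346, 0.3) [ 1.126  0.445 -0.802  1.508  0.324  1.327  0.295]
0 (0.513, -0.346, 0.16) [ 1.08   0.563 -0.733  1.668  0.418  1.074  0.221]
0 (0.49, 0.275, 0.3) [ 0.37   0.524 -1.294  1.642  0.513  1.372 -0.995]
0 (0.49, 0.275, 0.036) [ 0.214  0.837 -1.07   1.88   0.889  0.996 -1.261]
0 (0.566, 0.017, 0.25) [ 0.755  0.498 -1.121  1.7    0.471  1.246 -0.474]
0 (0.566, 0.017, 0.115) [ 0.619  0.608 -0.928  1.832  0.576  0.997 -0.551]
0 (0.65, 0.012, 0.233) [ 0.622  0.667 -1.057  1.506  0.59   1.315 -0.494]
3.141592653589793 (0.513, -0.346, 0.3) [-0.288  0.691  1.359  1.557 -0.678  1.447 -2.032]
3.141592653589793 (0.513, -0.346, 0.16) [-0.275  0.909  1.353  1.715 -0.922  1.311 -1.864]
3.141592653589793 (0.49, 0.275, 0.3) [ 0.37   0.524 -1.294  1.642  0.513  1.372  2.147]
3.141592653589793 (0.49, 0.275, 0.036) [ 0.321  1.035 -1.307  1.878  1.104  1.194  1.748]
3.141592653589793 (0.566, 0.017, 0.25) [ 0.836  0.603 -1.296  1.698  0.6    1.311  2.562]
3.141592653589793 (0.566, 0.017, 0.115) [-0.963  0.911  1.354  1.883 -0.968  1.213 -2.408]
3.141592653589793 (0.65, 0.012, 0.233) [ 0.714  0.81  -1.303  1.503  0.784  1.425  2.521]
```

```bash
python3 - <<'E'
from h import *
np.set_printoptions(precision=4,suppress=True)
manip.move_pose([.513,-.346,.28],down(0)); 
c=viewer.get_calibration("wrist"); im=viewer.get_image("wrist"); cv2.imwrite("pics/w1.png",im[:,:,::-1])
print(manip.current_clock(),manip.current_tool_pos(),proj(c,[.513,-.346,.188]))
np.save("w1.npy",np.r_[c["eye"],c["attitude"]])
E
```

```text
1.5333 [ 0.5115 -0.3483  0.2793] [261.0329 190.4439]
```

View pics/w1.png

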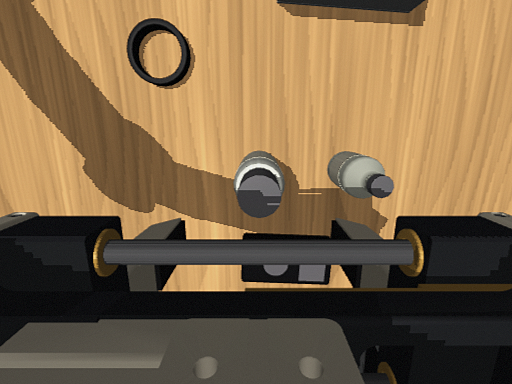

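The cap's top disc sits near (259,196), between the open fingers. The bottle is well to the right at (375,180). I'll fit the disc next.

```bash
python3 - <<'E'
from h import *
np.set_printoptions(precision=4,suppress=True)
im=cv2.imread("pics/w1.png"); hsv=cv2.cvtColor(im,cv2.COLOR_BGR2HSV)
print(hsv[190:222:4,259].tolist(), hsv[200,232:290:4].tolist())
m=cv2.inRange(hsv,(0,0,50),(180,40,120)); m[:165]=0;m[225:]=0;m[:,:225]=0;m[:,300:]=0
k=max(cv2.findContours(m,0,2)[0],key=cv2.contourArea); print(cv2.boundingRect(k),cv2.minEnclosingCircle(k),cv2.fitEllipse(k))
c=viewer.get_calibration("wrist")
(u,v),r=cv2.minEnclosingCircle(k); print(plane(c,u,v,.188), [plane(c,259,vv,.188)[1] for vv in (173,217)])
E
```

```text
[[0, 4, 63], [75, 9, 58], [135, 8, 61], [140, 13, 61], [0, 4, 61], [110, 13, 57], [0, 0, 59], [15, 134, 118]] [[15, 132, 120], [16, 138, 124], [165, 9, 59], [165, 9, 58], [120, 8, 61], [120, 4, 61], [130, 13, 59], [165, 8, 61], [143, 17, 59], [135, 9, 58], [120, 4, 59], [135, 17, 61], [120, 4, 60], [16, 143, 109], [16, 141, 107]]
(234, 165, 51, 53) ((261.8666076660156, 189.20912170410156), 28.55007553100586) ((259.6347961425781, 192.23553466796875), (42.62822723388672, 52.75043869018555), 36.95378494262695)
[ 0.5138 -0.3448  0.188 ] [np.float64(-0.327707018397256), np.float64(-0.3752544549555809)]
```

```bash
python3 - <<'E'
from h import *
np.set_printoptions(precision=4,suppress=True)
c=viewer.get_calibration("wrist"); p=plane(c,259.2,195.5,.188); print(p)
off=np.array(manip.current_tool_pos())-[.513,-.346,.28]
manip.servo_line([p[0],p[1],.20],vel=.15); print(manip.current_tool_pos())
t=np.array(manip.current_tool_pos()); cmd=np.array([p[0],p[1]])*2-t[:2]  # correct steady offset
manip.servo_line([*cmd,.161+(.2-t[2])],vel=.08); print(manip.current_tool_pos(),manip.current_force())
effector.close(12); print("gap",manip.current_finger_gap(),manip.current_gripper_force(),manip.current_tool_pos())
manip.servo_line([*cmd,.27],vel=.12); print(manip.current_finger_gap(),manip.current_force(),manip.current_clock())
im=viewer.get_image("side"); cv2.imwrite("pics/s2.png",cv2.resize(im[90:210,210:370,::-1],(640,480)))
manip.servo_line([p[0],p[1],.34]); manip.move_pose([.49,.27,.25],down(0))
t=manip.current_tool_pos(); c=viewer.get_calibration("wrist"); im=viewer.get_image("wrist"); cv2.imwrite("pics/w2.png",im[:,:,::-1])
print(t,proj(c,[.49,.27,.03]),manip.current_clock(),manip.current_finger_gap())
E
```

```text
[ 0.511  -0.3515  0.188 ]
[ 0.5114 -0.3518  0.2006]
[ 0.5106 -0.351   0.1601] [-0.2705 -0.5679 -0.2004]
gap 0.04621079455965129 12.003657440654933 [ 0.5108 -0.3512  0.1605]
0.04622062057949706 [-0.1116 -0.5517  0.2675] 4.7083
[0.4909 0.2688 0.2499] [258.4423 171.4361] 7.6667 0.046892223430398575
```

View pics/w2.png

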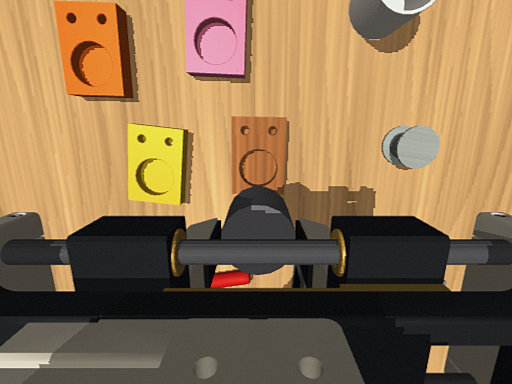

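View pics/s2.png

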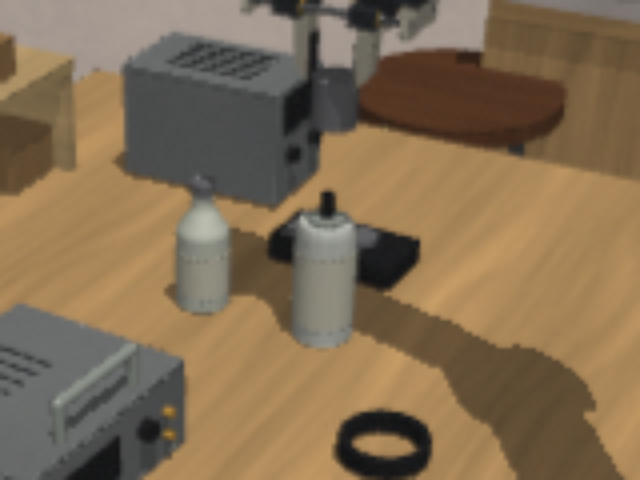

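The side crop shows the cap held and the can still standing, bottle untouched. In the wrist view the brown holder's recess is at about (259,168), partly hidden by the cap. I'll shift −y for a clear view.

```bash
python3 - <<'E'
from h import *
np.set_printoptions(precision=4,suppress=True)
manip.servo_line([.492,.20,.19],vel=.25)
t=manip.current_tool_pos(); c=viewer.get_calibration("wrist"); im=viewer.get_image("wrist")[:,:,::-1]
q=proj(c,[.491,.268,.03]); print(t,q,plane(c,259,150,.03)); u,v=q.astype(int)
v0=max(v-60,0);u0=u-60
cr=im[v0:v0+120,u0:u0+120]; print("origin",u0,v0)
cv2.imwrite("pics/w3.png",im); cv2.imwrite("pics/c3.png",cv2.resize(cr,(600,600),interpolation=cv2.INTER_NEAREST))
E
```

```text
[0.4923 0.1992 0.1898] [258.2542 124.9652] [0.4919 0.2375 0.03  ]
origin 198 64
```

View pics/c3.png

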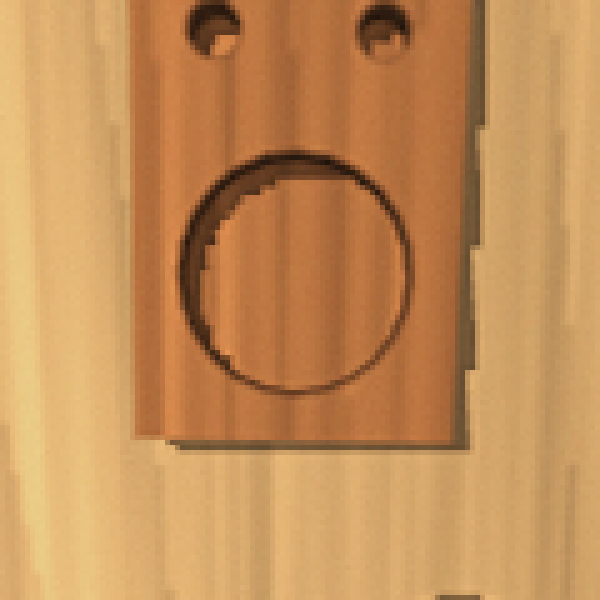

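The crop shows the recess clearly, spanning u 180–413 and v 150–394 in the crop. That puts its full-image centre at about (256.8,118). I'll check the cap's offset in the hand, then place it.

```bash
python3 - <<'E'
from h import *
np.set_printoptions(precision=4,suppress=True)
c=viewer.get_calibration("wrist"); t=np.array(manip.current_tool_pos())
h=(plane(c,256.8,93.7,.03)+plane(c,256.8,142.1,.03)+plane(c,233.7,118,.03)+plane(c,280,118,.03))/4; print("hole",h)
im=cv2.imread("pics/w3.png"); hsv=cv2.cvtColor(im,cv2.COLOR_BGR2HSV)
m=(hsv[:,:,1]<60)&(hsv[:,:,2]<110); col=m[150:260,252:264].mean(1); v=150+np.argmax(col>.7)
row=np.where(m[205,200:320])[0]+200
print("cap far edge v",v,"y off",plane(c,258,v,t[2]-.0245)[1]-t[1]-.024,"row205",row.min(),row.max())
print([ (k,plane(c,258,k,t[2]-.0245)[1]-t[1]-.024) for k in (180,186,190)])
E
```

```text
hole [0.4896 0.2776 0.03  ]
cap far edge v 187 y off -0.0031849284155852156 row205 232 285
[(180, np.float64(0.002388141567181583)), (186, np.float64(-0.0023843030753842934)), (190, np.float64(-0.005595833471159224))]
```

```bash
python3 - <<'E'
from h import *
np.set_printoptions(precision=4,suppress=True)
x,y=.4896,.2776+.0015
manip.servo_line([x,y,.12],vel=.2); t=np.array(manip.current_tool_pos()); x+=x-t[0]; y+=y-t[1]
f0=np.array(manip.current_force())
for z in [.066,.058,.053,.049,.045,.041,.038,.036,.034]:
    manip.servo_line([x,y,z],vel=.06); f=np.array(manip.current_force())-f0; print(z,manip.current_tool_pos(),f)
    if f[2]>3 : break
im=viewer.get_image("side"); cv2.imwrite("pics/s4.png",cv2.resize(im[210:330,130:290,::-1],(640,480)))
print(manip.current_clock(),manip.current_finger_gap())
E
```

```text
0.066 [0.4896 0.279  0.0663] [-0.1856  0.691  -0.2345]
0.058 [0.4891 0.2783 0.0576] [-0.1158  1.1594 -0.4854]
0.053 [0.4891 0.2784 0.0526] [ 0.2794 -0.1014 -0.5608]
0.049 [0.4892 0.2785 0.0487] [-0.002   0.4363 -1.4948]
0.045 [0.4892 0.2785 0.0447] [-0.2703  1.0782 -0.4404]
0.041 [0.4891 0.2785 0.0407] [-0.7252  0.1206  0.0822]
0.038 [0.4893 0.2785 0.0378] [-0.4137  0.8962 -0.252 ]
0.036 [0.4897 0.2789 0.0364] [-0.233   0.0436  2.8765]
0.034 [0.4898 0.2791 0.0352] [-1.3302 -0.6874 10.2137]
12.0417 0.04648776798635203
```

View pics/s4.png

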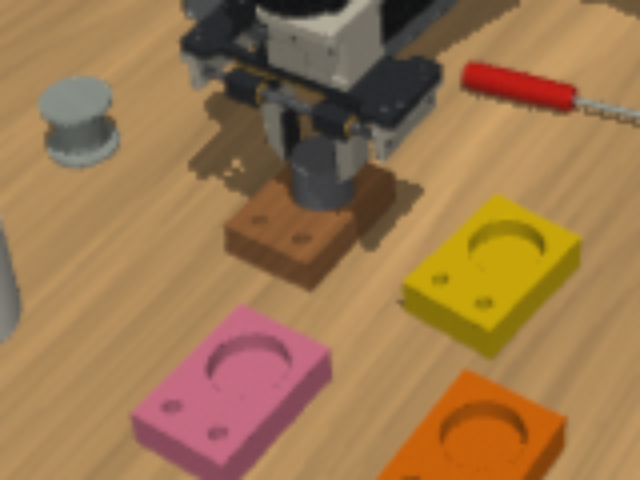

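The cap is down in the brown recess with a clear reaction force. Release, rise and look at the handle.

```bash
python3 - <<'E'
from h import *
np.set_printoptions(precision=4,suppress=True)
t=manip.current_tool_pos()
manip.servo_line([t[0],t[1],.0365],vel=.05)
effector.open_jaws(); manip.servo_line([t[0],t[1],.11],vel=.08); manip.servo_line([t[0],t[1],.26],vel=.25)
manip.move_pose([.566,-.035,.25],down(np.radians(-4)))
t=manip.current_tool_pos(); c=viewer.get_calibration("wrist"); im=viewer.get_image("wrist"); cv2.imwrite("pics/w5.png",im[:,:,::-1])
print(t,proj(c,[.566,.017,.134]),manip.current_clock())
E
```

```text
[ 0.5658 -0.0327  0.2499] [256.6404 142.8703] 16.2667
```

View pics/w5.png

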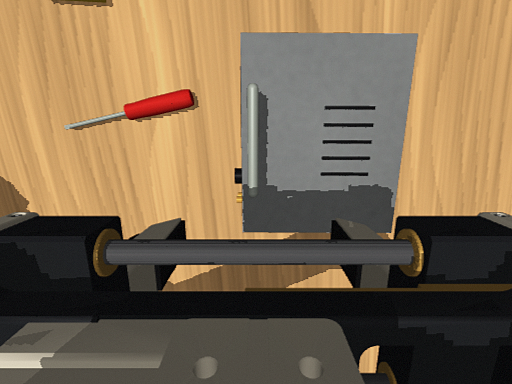

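The bar runs vertically at u≈252.5, from v≈85 to 194. The lid corners are at (241,33), (418,34), (393,233) and (243,232).

```bash
python3 - <<'E'
from h import *
np.set_printoptions(precision=4,suppress=True)
c=viewer.get_calibration("wrist")
im=cv2.imread("pics/w5.png"); g=cv2.cvtColor(im,cv2.COLOR_BGR2GRAY)
us=[]
for v in range(95,190,8):
    r=g[v,240:270].astype(int); i=np.where(r>115)[0]+240; us.append((v,i.min() if len(i) else -1,i.max() if len(i) else -1))
print(us)
a,b=plane(c,252.5,86,.137),plane(c,252.5,193,.137); print("bar",a,b,(a+b)/2,np.linalg.norm(a-b),np.degrees(np.arctan2(*(a-b)[:2])))
C=[plane(c,*p,.095) for p in [(241,33),(418,34),(393,233),(243,232)]]; print(np.array(C))
E
```

```text
[(95, np.int64(240), np.int64(269)), (103, np.int64(240), np.int64(269)), (111, np.int64(242), np.int64(269)), (119, np.int64(240), np.int64(269)), (127, np.int64(240), np.int64(269)), (135, np.int64(240), np.int64(269)), (143, np.int64(240), np.int64(269)), (151, np.int64(240), np.int64(269)), (159, np.int64(240), np.int64(269)), (167, np.int64(240), np.int64(269)), (175, np.int64(242), np.int64(269)), (183, np.int64(243), np.int64(269))]
bar [0.5657 0.075  0.137 ] [ 0.5577 -0.0377  0.137 ] [0.5617 0.0186 0.137 ] 0.11297173042880326 4.049606741768065
[[ 0.5563  0.1372  0.095 ]
 [ 0.7544  0.1231  0.095 ]
 [ 0.7402 -0.1154  0.095 ]
 [ 0.5397 -0.1008  0.095 ]]
```

```bash
cat > lid.py <<'E'
from h import *
np.set_printoptions(precision=4,suppress=True)
YAW=np.radians(-4.1); H=np.array([.7468,.0038,.09]); EX=np.array([np.cos(YAW),np.sin(YAW),0]); EY=np.array([-EX[1],EX[0],0])
def tgt(th,frac=.5):
    p=H+EX*(-.185*np.cos(th)+.044*np.sin(th))+np.array([0,0,.185*np.sin(th)+.044*np.cos(th)])
    q=R.from_rotvec(EY*th*frac)*R.from_quat(down(YAW)); return p+q.apply([0,0,manip.grip_depth]),q.as_quat()
def angle():
    q=R.from_quat(manip.current_tcp_rot()); g=np.array(manip.current_tool_pos())-q.apply([0,0,manip.grip_depth])-H
    return np.degrees(np.arctan2(g[2],-g@EX)-np.arctan2(.044,.185)), np.hypot(g[2],g@EX)
E
python3 - <<'E'
from lid import *
for a in (0,22,45): print(a,*tgt(np.radians(a)),manip.solve_ik(*tgt(np.radians(a))))
p,q=tgt(0)
manip.move_pose(p+[0,0,.09],q); manip.servo_line(p,vel=.1); print(manip.current_tool_pos(),manip.current_force())
effector.close(40); print(manip.current_finger_gap(),manip.current_gripper_force(),manip.current_force(),angle(),manip.current_clock())
E
```

```text
0 [0.5623 0.017  0.1152] [0.7319 0.6814 0.     0.    ] [ 0.5306  0.5454 -0.7914  1.8436  0.4708  0.9503 -0.5419]
22 [0.5886 0.0151 0.1816] [ 0.7286  0.6782 -0.0653 -0.0702] [ 0.4869  0.6509 -0.8124  1.5372  0.4052  1.3411 -0.4631]
45 [0.6402 0.0114 0.2346] [ 0.7179  0.6683 -0.1329 -0.1428] [ 0.3597  0.8476 -0.7946  1.1128  0.4155  1.7507 -0.4201]
[0.5629 0.0172 0.1158] [-1.7066  0.3802 -0.0713]
0.007412850530731486 33.19370448589325 [ 4.0688  1.1214 -2.2796] (np.float64(0.1055251771142433), np.float64(0.1892508424437035)) 18.9917
```

```bash
python3 - <<'E'
from lid import *
print(manip.current_finger_gap(),manip.current_gripper_force(),manip.current_force())
for a in (2,5,8):
    manip.servo_line(*tgt(np.radians(a)),vel=.05); print(a,angle(),manip.current_finger_gap(),manip.current_gripper_force(),manip.current_force())
im=viewer.get_image("side"); cv2.imwrite("pics/s6.png",cv2.resize(im[120:240,160:320,::-1],(640,480)))
print(manip.current_clock())
E
```

```text
0.007412850530731486 33.19370448589325 [ 4.0688  1.1214 -2.2796]
2 (np.float64(1.9710771816368609), np.float64(0.19047511997011193)) 0.00044296320951420996 0.0 [0.7533 0.4027 0.3192]
5 (np.float64(4.909206021756247), np.float64(0.19029404768088323)) 0.0002830319913452822 0.0 [ 0.4392  0.8337 -0.0642]
8 (np.float64(7.904289825305085), np.float64(0.19018989174363635)) 0.0004978896214656451 0.0 [ 0.0027 -0.4715 -0.4855]
20.025
```

View pics/s6.png

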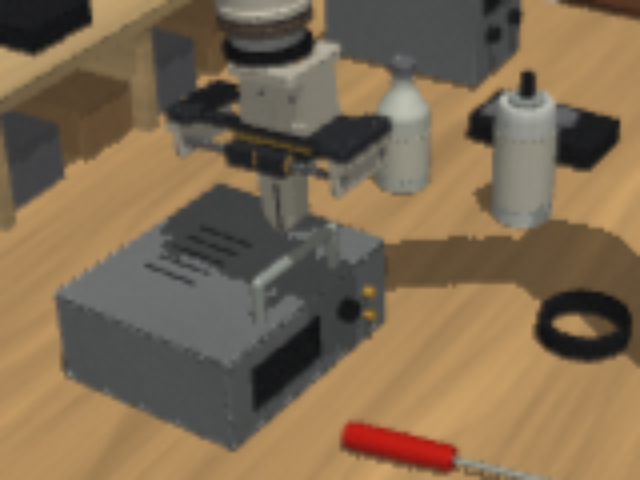

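The lid is still down: the fingers are closed above or behind the bar, with tips at about side (232,176). The bar spans side (225,191) to (243,177.5). I'll check this by projecting known points.

```bash
python3 - <<'E'
from lid import *
e=viewer.get_calibration("side"); t=manip.current_tool_pos(); print(t,"tip proj",proj(e,t))
for s in (-.055,.055): print("bar end",proj(e,H-EX*.185+EY*s+[0,0,.044]))
# check lid corners in wrist w5 vs. refined lid
for n,p in (("scene",(.5108,-.3512,.188)),):
    print(proj(viewer.get_calibration("scene"),p), proj(e,p))
c=viewer.get_calibration("scene")
for x in (-.185,):
    for s in (-.055,.055): print("bar scene",proj(c,H-EX*.185+EY*s+[0,0,.047]))
E
```

```text
[0.5684 0.0166 0.1401] tip proj [232.4067 181.9869]
bar end [242.8194 177.1727]
bar end [224.4388 191.1138]
[168.1567 223.379 ] [292.0184 133.8252]
bar scene [265.915  192.1684]
bar scene [292.6521 177.9386]
```

```bash
python3 - <<'E'
from lid import *
p,q=tgt(0)
manip.servo_line(p+[0,0,.06],q,vel=.15); effector.open_jaws()
f0=np.array(manip.current_force())
for z in (.02,0,-.005,-.01,-.014):
    manip.servo_line(p+[0,0,z],q,vel=.08); f=np.array(manip.current_force())-f0; print(z,manip.current_tool_pos(),f)
    if f[2]>3: break
effector.close(25)
for i in range(3): print(manip.current_finger_gap(),manip.current_gripper_force(),np.array(manip.current_force())-f0,manip.current_tool_pos()); manip.sleep(.15)
cv2.imwrite("pics/s7.png",viewer.get_image("side")[:,:,::-1])
print(manip.current_clock())
E
```

```text
0.02 [0.5622 0.0173 0.1349] [ 1.1327 -0.7231  0.5546]
0 [0.5617 0.017  0.1145] [0.1178 0.3193 1.2638]
-0.005 [0.5621 0.017  0.11  ] [ 0.1338 -0.1723  0.3005]
-0.01 [0.562  0.017  0.1049] [0.1286 0.1083 0.1024]
-0.014 [0.562  0.017  0.1009] [ 0.9329  0.0357 -0.6682]
0.011186344556920703 24.999403059482574 [ 3.8656  0.673  -3.9756] [0.5633 0.017  0.1013]
0.011088574260601905 24.999440610408783 [ 4.8826 -0.5368 -3.1175] [0.5634 0.017  0.1013]
0.011075623331097812 24.999267160892487 [ 6.0049  0.2613 -3.8226] [0.5634 0.017  0.1014]
25.3917
```

The bar is now properly held: gap 11 mm, steady 25 N. Next, raise it along the arc.

```bash
cat >> lid.py <<'E'
D=.0328
def tgt2(th,frac):
    p,q=tgt(th,frac); return p+R.from_quat(q).apply([0,0,D-manip.grip_depth]),q
def angle2():
    q=R.from_quat(manip.current_tcp_rot()); g=np.array(manip.current_tool_pos())-q.apply([0,0,D])-H
    return np.degrees(np.arctan2(g[2],-g@EX)-np.arctan2(.044,.185)), np.hypot(g[2],g@EX)
E
python3 - <<'E'
from lid import *
for fr in (1,.85,.7,.6,.5):
    s=manip.solve_ik(*tgt2(np.radians(47),fr))
    if s is not None and s[5]<1.97: break
print(fr,s)
effector.close(38); print(manip.current_finger_gap())
for a in (1,3,6,9,12):
    manip.servo_line(*tgt2(np.radians(a),fr),vel=.05); print(a,angle2(),manip.current_finger_gap(),manip.current_gripper_force(),manip.current_force())
    if manip.current_finger_gap()<.009: break
cv2.imwrite("pics/s8.png",viewer.get_image("side")[:,:,::-1])
a=cv2.imread("pics/s8.png").astype(int);b=cv2.imread("pics/s7.png").astype(int)
print(manip.current_clock())
E
```

```text
0.7 [ 0.2673  0.964  -0.7017  0.932   0.362   1.944  -0.3796]
0.010490673619257108
1 (np.float64(1.1047785340534548), np.float64(0.18922327854748525)) 0.010774910508687984 37.9987907409668 [ 5.7255 -0.0695 -4.0787]
3 (np.float64(3.0526332500051554), np.float64(0.18922972912827804)) 0.010816245728144939 37.99859941005707 [ 7.4761 -0.171  -4.2885]
6 (np.float64(5.946549738105443), np.float64(0.18928283169924967)) 0.01069584760803617 37.998164892196655 [ 7.0594 -0.3941 -6.0658]
9 (np.float64(8.853657787841373), np.float64(0.18933647486510194)) 0.010894993962501221 37.99765706062317 [ 6.7508  0.7268 -7.2847]
12 (np.float64(11.737331786911353), np.float64(0.18936472690337725)) 0.01045761198916622 37.99715995788574 [ 7.487   0.7255 -7.4175]
27.2167
```

```bash
python3 - <<'E'
from lid import *
for a in range(16,46,4) :
    manip.servo_line(*tgt2(np.radians(a),.7),vel=.07); g=manip.current_finger_gap(); print(a,angle2(),g,manip.current_force())
    if g<.009: break
else: manip.servo_line(*tgt2(np.radians(45),.7),vel=.04)
manip.sleep(.3); print(angle2(),manip.current_finger_gap(),manip.current_force(),manip.current_q(),manip.current_clock())
for n in ("side","scene"): cv2.imwrite(f"pics/{n}9.png",viewer.get_image(n)[:,:,::-1])
# lid front-edge corners for several angles, for the numeric check
for n in ("side","scene"):
    c=viewer.get_calibration(n)
    for a in (0,35,45,55):
        th=np.radians(a); print(n,a,[proj(c,H+EY*s+EX*(-.2*np.cos(th)+.005*np.sin(th))+[0,0,.2*np.sin(th)+.005*np.cos(th)]) for s in (-.12,.12)])
E
```

```text
16 (np.float64(15.661273433183258), np.float64(0.18940492557751065)) 0.010825093240852455 [ 6.3144  0.3745 -8.8616]
20 (np.float64(19.618294717218767), np.float64(0.18952437739932257)) 0.010719219657034502 [ 5.9321 -1.0733 -8.0608]
24 (np.float64(23.54855279196661), np.float64(0.18961905316872413)) 0.010975327838317124 [ 6.2629  0.3575 -9.6935]
28 (np.float64(27.55818136382161), np.float64(0.18967183618088054)) 0.010713795877912949 [ 5.9437 -0.004  -9.0801]
32 (np.float64(31.637801341608352), np.float64(0.18967792435739342)) 0.011082727865645285 [ 5.1061 -0.6183 -9.9899]
36 (np.float64(35.721295918395604), np.float64(0.1897124404698083)) 0.010805071986743117 [  4.7246  -0.747  -10.7685]
40 (np.float64(39.77290880843474), np.float64(0.18978081508751102)) 0.010999851177714346 [  3.1279  -0.9506 -11.6297]
44 (np.float64(43.88439859357938), np.float64(0.18984421841207885)) 0.011156585982280174 [  3.1369  -1.4781 -10.6782]
(np.float64(44.96752830317003), np.float64(0.18989865806537506)) 0.010578118170102017 [  4.3953  -1.3796 -13.9305] [ 0.2854  0.9381 -0.7091  0.9864  0.3623  1.8976 -0.3866] 30.4333
side 0 [array([256.1966, 179.6024]), array([216.8376, 211.0235])]
side 35 [array([247.1388, 150.2059]), array([205.2683, 178.9082])]
side 45 [array([241.824 , 142.2726]), array([199.1562, 170.0245])]
side 55 [array([235.6002, 135.1372]), array([192.163 , 161.9447])]
scene 0 [array([246.522 , 206.9057]), array([303.3103, 176.3243])]
scene 35 [array([253.5351, 189.9322]), array([314.9553, 158.0247])]
scene 45 [array([258.2641, 188.4869]), array([321.0343, 155.786 ])]
scene 55 [array([264.1857, 188.965 ]), array([328.2216, 155.2707])]
```

```bash
python3 - <<'E'
from lid import *
for n,(u,v) in (("side",(199,170)),("scene",(321,156))):
    g=cv2.imread(f"pics/{n}9.png",0); m=np.zeros_like(g); m[v-18:v+18,u-18:u+18]=255
    print(n,cv2.goodFeaturesToTrack(g,5,.1,4,mask=m)[:,0].tolist())
c=viewer.get_calibration("side"); im=cv2.imread("pics/side9.png"); hsv=cv2.cvtColor(im,cv2.COLOR_BGR2HSV)
print("cap top expected",proj(c,[.4896,.2785,.064]))
u,v=proj(c,[.4896,.2785,.045]).astype(int); k=(hsv[v-30:v+30,u-30:u+30,1]<50).astype(np.uint8)*255
_,_,st,ce=cv2.connectedComponentsWithStats(k); print(st[1:],ce[1:]+[u-30,v-30]); print("proj bottom-rim at block top",proj(c,[.4896,.2785,.03]))
print(angle2(),manip.current_clock())
E
```

```text
side [[216.0, 166.0], [199.0, 169.0], [205.0, 154.0], [207.0, 164.0]]
scene [[307.0, 172.0], [332.0, 171.0], [321.0, 142.0], [312.0, 152.0], [317.0, 144.0]]
cap top expected [209.5653 248.9544]
[[ 18   0  31   9 155]
 [ 23  21  15  19 243]] [[214.5871 225.6645]
 [210.1934 252.7942]]
proj bottom-rim at block top [210.3405 257.1639]
(np.float64(44.98013129391461), np.float64(0.1899046142858436)) 30.5333
```

The lid corner shows at side (199,169), which means about 46°, and the cap blob is seated in the holder. Handing in.

```bash
python3 -c "
from bench import manip
print(manip.hand_in())"
```

```text
the job is handed in; nothing more can be done
None
```

I set the cap upright in the wooden holder's big recess and left the can standing. I then raised the lid and handed the job in at about 30.5 s with the gripper holding it at about 45°; a first grip on the handle slipped off before the lid lifted, so I regripped lower.

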